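Set out the epoxy mixing station

TASK

First press the laminating roller down into the sprung roller holder until it clicks fully home, either way round. Then set out the epoxy mixing station round the scale: mixing cup centred on the scale's round pan, black hardener bottle close beside the scale on the side towards the roller holder (so between the two), yellow-capped resin bottle close beside the scale on its opposite side, and blue-lidded filler jar close behind the scale (on the far side from its display). Leave them all standing upright with the roller still home, and do not knock over the brush pot.

Things in the scene. Friction and masses are not known exactly. Their poses are not given: they have to be found in the camera images.
- roller_grip (a point): Laminating roller lying flat, 150 g. Centre of its orange grip block (44 long x 24 wide x 22 mm high), half-way up; balance point within 10 mm. x: along the handle to the head, z up. Round wooden handle, 18 mm diameter, same axis, from 22 to 55 mm either side of the block's centre; ribbed metal head (56 mm wide, 22 mm diameter) 88 mm ahead. Grip the block across its width from above.
- holder: Roller holder, fixed, origin under its centre. Ply base 130 x 64 x 8 mm; two blue cradles at x = +-38 mm (16 long, 44 wide, 55 high), slots 22 mm wide, flared on top. x: along the slots, z up. The handle is pushed straight down past sprung steel balls (10 to 20 N); the block goes in the 60 mm gap. Home: roller grip centre at x = 0 (play 8), y = 0, z = 34 mm; before the click 15 mm higher.
- scale: Grey scale, fixed, 140 (x) x 130 (y) x 30 mm, steel pan on top; origin under its centre. x points to its back, away from the green display on the front edge; y to its left, z up. Beside it: on the bench, bottle centre 90 to 160 mm to the side of its centre, within 40 mm of its middle front to back. Behind it: jar centre 105 to 180 mm behind its centre, within 35 mm of its middle line.
- scale_pan (a point): Centre of the top face of the scale's round steel pan (100 mm diameter), 38 mm above the bench, 14 mm behind the scale's centre. The cup stands here, to within about 15 mm.
- cup_mid (a point): Empty white mixing cup, open at the top, 75 mm high, 60 mm across the rim, 48 mm at the foot, about 60 g. Point on its axis, half-way up (37.5 mm above its foot), z up. Grip it across the outside near the rim.
- resin_mid (a point): Resin bottle: white, with yellow cap and yellow label, 58 mm diameter, 95 mm high, about 280 g. Straight sides up to 59 mm, then a shoulder and narrow neck. Point on its axis, half-way up (47.5 mm), z up. Grip the body across its straight sides.
- hardener_mid (a point): Hardener bottle: black, with red cap and red label, 44 mm diameter, 85 mm high, about 150 g. Straight sides up to 52 mm, then a shoulder and narrow neck. Point on its axis, half-way up (42.5 mm), z up. Grip the body across its straight sides.
- filler_mid (a point): Filler jar: white, with blue lid and blue label, 62 mm diameter, 65 mm high, about 120 g. Straight sides up to 35 mm, lid 55 mm across in the top 16 mm. Point on its axis, half-way up (32.5 mm), z up. Grip across the body.
- brushpot: Green pot of paint brushes, loose, 70 mm diameter, pot 90 mm high, brushes up to 200 mm high. Origin at the centre of its underside. A bystander: do not knock it over.
Things that resemble listed ones, but are neither listed nor needed, are in the scene too. Leave any green or red look-alike of the part that bears roller_grip alone.

How it is judged:
On the way:
1. the roller is clicked fully home in its holder (x of roller_grip in the frame of holder between -0.014 and 0.014 m and y of roller_grip in the frame of holder between -0.006 and 0.006 m and z of roller_grip in the frame of holder between 0.028 and 0.0385 m and angle between the x axis of roller_grip and the x axis of holder, either way round below 0.12 rad), for 0.2 s.
At the end, for the whole second after the job is handed in: Roller home (within 14 mm along, 6 mm across, 4.5 mm up); cup within 18 mm of the pan centre; hardener 84-175 mm (holder side) and resin 90-175 mm (other side) from the scale's centre, within 75 / 45 mm of its middle; jar 97-185 mm behind, within 45 mm; all upright (0.15 rad), let go (all of step 1 and ((y of holder in the frame of scale above 0 m and y of hardener_mid in the frame of scale between 0.084 and 0.175 m and y of resin_mid in the frame of scale between -0.175 and -0.09 m) or (y of holder in the frame of scale below 0 m and y of hardener_mid in the frame of scale between -0.175 and -0.084 m and y of resin_mid in the frame of scale between 0.09 and 0.175 m)) and x of hardener_mid in the frame of scale between -0.075 and 0.075 m and x of resin_mid in the frame of scale between -0.045 and 0.045 m and x of filler_mid in the frame of scale between 0.097 and 0.185 m and y of filler_mid in the frame of scale between -0.045 and 0.045 m and horizontal distance between cup_mid and scale_pan below 0.018 m and z of cup_mid in the frame of scale_pan between 0.033 and 0.043 m and height (world z) of hardener_mid below 0.05 m and height (world z) of resin_mid below 0.055 m and height (world z) of filler_mid below 0.04 m and angle between each of cup_mid, resin_mid, hardener_mid, filler_mid's own z axis and vertical below 0.15 rad); the robot touches nothing.
It fails at once if the brush pot is knocked over (angle between brushpot's own z axis and vertical above 0.6 rad).
It also fails if it takes over 125 s, if anything falls off the work surface, if the arm or the gripper's body presses on something with over 40 N, if the wrist force passes 120 N, or if a joint passes its speed limit or range.

ROBOT

A 7-joint arm with a two-finger parallel gripper is mounted at the origin on the work surface. World frame = base frame: x ahead of the robot, y to its left, z up, the work surface at z = 0. Lengths are in m, angles in rad, forces in N, time in s.
With the tool pointing down it reaches from about 0.4 to 0.875 m from the base axis. Payload 6.5 kg.
Tool frame: the origin (TCP) lies midway between the tips of the shut fingers; the grasp point (between the pads) lies 19 mm behind it (arm.grip_depth is the distance from the TCP to the grasp point, in m); z points along the fingers, y is the line along which they close (so a half turn about z gives the same grasp; the last joint's range is limited). The gripper opens to 85 mm and grips with 20 to 120 N. Pads are 22 mm wide; open, the fingers measure 114 mm over their backs; the gripper's body (76 mm by 85 mm) begins 54 mm behind the grasp point. The pads swing forward as they close: fully open they stand 13 mm farther back than shut.
Start: joints at [-1.225, 0.536, -0.004, 1.538, 0.003, 1.067, -0.071], TCP at [0.26, 0.596, 0.211] pointing down, gripper open.
Joint ranges: [-2.7, 2.7], [-0.37, 2.16], [-1.27, 1.26], [0.24, 2.4], [-1.31, 4.45], [0.19, 1.91], [-2.76, 2.76]. Speed limits (rad/s): [2.39, 2.39, 3.14, 3.14, 3.14, 3.14, 3.14].

INTERFACE

Orientations are given as a unit quaternion [w, x, y, z].
In Python, from station import arm, optics, nets gives the robot as it stands.
- The arm moves only by the tool play_rows, never from a script. Its argument "plan" is a list of rows, each a list of 7 numbers: the shift along the tool's x, y, z in mm, then the turn, a rotation vector about the tool's x, y, z in degrees, then the closure in counts, from 0 (fully open) to 255 (shut). In form: [[x, y, z, wx, wy, wz, jaw], ...]. A call has exactly 5 rows; each row shifts and turns the commanded pose from where the row before left it, along the tool's axes as they then stand; what a row does not reach is not made up. A row lasts 1/8 s, in which the tool goes at most 62.5 mm and 10.7 degrees, less where a joint would pass 70% of its speed; a pose out of reach is approached as far as the arm can. A call is refused whole if a number of a shift passes 62.5 or a number of a turn 10.7, either way. A call with a gripper value outside its range is refused whole. The fingers move at their own pace and stop on an object; "squeeze" is the grip in N (left out, the last holds). Time passes only in rows, so rows that do not move let the fingers close, or fill a call up. It gives the time, the measured TCP pose, the force, the opening and the grip force at its end, in the units of the state.
- arm.sense(): the state, without advancing time (a new reading comes with each control period).
- optics.capture(name): name is "scene" or "top"; returns the picture (420x560x3 uint8, red, green, blue); there is no depth.
- optics.camera_info(name): a dict with "camera_matrix" (3x3 intrinsics, pixels), "dist" ([k1, k2, p1, p2, k3] as OpenCV has them; the pictures are not rectified), "view" (4x4, takes a point from world to camera coordinates). Camera axes: x right, y up, looking along -z (the intrinsics and any distortion apply to the point x, -y, -z); pixel columns grow to the right and rows downward; lengths in m; the calibration is good to about 2 mm. A picture is of the moment at which its call begins. camera_info takes no time and is no camera call.
- arm.sign_off(): hands the job in; it is judged then, once.
Trained networks look in the newest picture that a camera, given by its name, has taken for a name from the list of things; names that differ only in an ending like _2 or _b are one class to them, and where a whole thing is asked for, a point or a joint stands for the part that bears it (a point fixed in the world has none). Each returns a list of dicts, best first, with "conf" (0 to 1); they miss things now and then, are a little off and sometimes report something else, mostly with a low value. They report only what shows in the picture. A call takes as long as a camera call. They do not tell look-alikes from the thing itself.
- nets.regions_of(camera, target): "pixels" (420x560 bool, what is visible of it) and "centre" ([column, row] in pixels, amid what is visible of it).
The state is a dict: "clock": time; "qpos": joint angles; "dq": joint speeds; "tau": joint torques, N m; "tool_pos": TCP position; "tool_rot": TCP orientation; "contact_force": force on the tool from outside, world axes, zero at the start; "ft_torque": the same for the moment, N m; "opening": opening from 0.0 (shut) to 1.0 (fully open); "gripper_force": force on a finger pad.
Only numpy, scipy, OpenCV 4.12 (cv2) and the standard library are available. Lean on these libraries where they do the work, as an engineer would, in place of code of your own. Each camera call takes 0.05 s, during which the arm holds its last target. There are 200 camera calls.

## Working session

There is one attempt and no reset: what is moved stays moved. The work goes in short steps, Python scripts to look and compute and a tool call to move; the robot and the scene stay as the last step left them, time stands still between calls to the robot, and variables do not carry over. Pictures are saved under pics/ and viewed, at most 14 in all, crops included, and the job is handed in when it is done.

Besides the shell and the picture viewer there is one more tool, called after "Request:" in YAML: its name, and indented under it one key for each argument. play_rows: Moves the arm, as the interface text tells. Its arguments: {"type":"object","properties":{"plan":{"type":"array","items":{"type":"array","items":{"type":"number"}}},"squeeze":{"type":"number"}},"required":["plan"]}

```bash
ls; mkdir -p pics; python3 - <<'E'
from station import arm, optics, nets
import cv2, numpy as np
for c in ("scene","top"):
    im=optics.capture(c); cv2.imwrite(f"pics/{c}0.png",cv2.resize(im[:,:,::-1],(800,600)))
    i=optics.camera_info(c); print(c,np.round(i["camera_matrix"],1).tolist(),np.round(i["dist"],3),np.round(i["view"],3).tolist())
    for n in ("roller_grip","holder","scale","scale_pan","cup_mid","resin_mid","hardener_mid","filler_mid","brushpot"):
        try:
            for d in nets.regions_of(c,n)[:4]: print(c,n,round(d["conf"],2),np.round(d["centre"]),d["pixels"].sum())
        except Exception as e: print(n,e)
print(arm.sense())
E
```

```text
pics
scene [[399.9, 0.0, 277.5], [0.0, 399.9, 197.4], [0.0, 0.0, 1.0]] [0.015 0.    0.    0.    0.   ] [[-0.633, 0.774, -0.003, 0.344], [-0.669, -0.545, 0.505, 0.353], [0.39, 0.322, 0.863, -1.385], [0.0, 0.0, 0.0, 1.0]]
scene roller_grip 0.85 [265. 115.] 346
scene roller_grip 0.79 [375. 200.] 492
scene roller_grip 0.66 [257. 224.] 494
scene holder 0.72 [320. 230.] 1011
scene scale 0.73 [242. 171.] 1919
scene scale_pan 0.8 [241. 174.] 1821
scene cup_mid 0.63 [370. 280.] 620
scene resin_mid 0.98 [181. 143.] 451
scene resin_mid 0.22 [200. 256.] 1129
scene hardener_mid 0.59 [204. 117.] 285
scene hardener_mid 0.3 [242. 174.] 1918
scene filler_mid 0.94 [406. 253.] 637
scene brushpot 0.81 [200. 253.] 1108
top [[383.6, 0.0, 275.3], [0.0, 383.6, 213.6], [0.0, 0.0, 1.0]] [-0.103  0.     0.     0.     0.   ] [[0.011, -0.999, -0.035, 0.012], [0.986, 0.005, 0.165, -0.579], [-0.165, -0.037, 0.986, -0.853], [0.0, 0.0, 0.0, 1.0]]
top roller_grip 0.98 [194. 312.] 652
top roller_grip 0.85 [278. 193.] 628
top roller_grip 0.8 [383. 322.] 771
top holder 0.9 [218. 233.] 1329
top scale 0.59 [343. 231.] 318
[... 251 characters left out ...]
ck': 1.0, 'qpos': array([-1.22520289,  0.53638659, -0.00441545,  1.53787598,  0.00259707,
        1.06733072, -0.07119491]), 'dq': array([-0.0012988 ,  0.00101422, -0.00150609,  0.00072235, -0.00231368,
       -0.00128701,  0.00301207]), 'tau': array([ 3.31028887e-04, -5.83323598e+01,  1.04709819e+00, -2.59432125e+01,
        1.21923198e-02,  1.84903867e-03, -2.72288798e-05]), 'tool_pos': array([0.26015375, 0.59566399, 0.21080782]), 'tool_rot': array([9.44925943e-06, 2.04418874e-01, 9.78883509e-01, 1.26174993e-06]), 'contact_force': array([-0.31693081,  0.04469299,  0.15108112]), 'ft_torque': array([-0.00076684,  0.00804036,  0.02939814]), 'gripper_force': 0.0, 'opening': 0.9985473701237866}
```

View pics/top0.png

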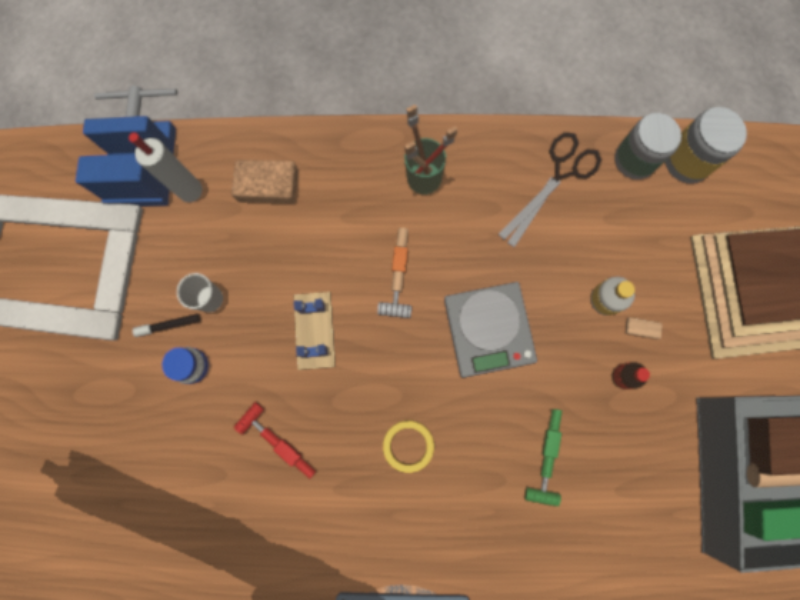

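View pics/scene0.png

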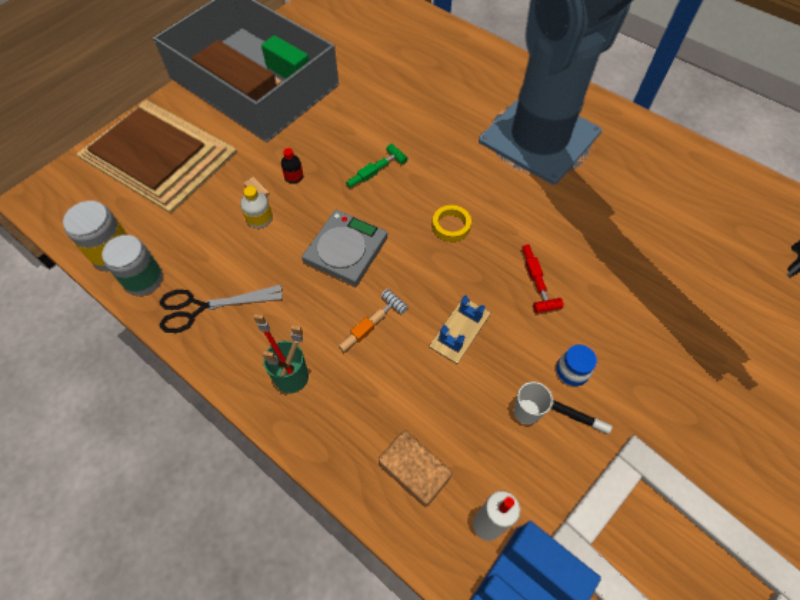

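The pictures show the orange roller at top px (279,182), the holder at (220,231), the scale at (343,230) with its display towards the robot, cup at (137,205), jar at (129,255), resin at (430,207) and hardener at (442,262). The red and green rollers are the look-alikes. Next I fit simple solid models to the masks in both views.

```bash
cat > h.py <<'E'
from station import arm, optics, nets
import cv2, numpy as np
from scipy.optimize import minimize
from scipy.spatial.transform import Rotation as R
INFO={c:optics.camera_info(c) for c in ("scene","top")}
def proj(c,P):
    i=INFO[c]; V=np.array(i["view"]); p=np.asarray(P)@V[:3,:3].T+V[:3,3]
    p=p*[1,-1,-1]
    return cv2.projectPoints(p,np.zeros(3),np.zeros(3),np.array(i["camera_matrix"]),np.array(i["dist"],float))[0][:,0]
def box(x,y,z0,z1,lx,ly): return np.array([[x+a*lx/2,y+b*ly/2,z] for a in(-1,1) for b in(-1,1) for z in(z0,z1)])
t=np.linspace(0,2*np.pi,24,endpoint=False)
def con(*rz): return np.vstack([np.c_[r*np.cos(t),r*np.sin(t),0*t+z] for r,z in rz])
def cylx(x0,x1,r,z): return np.vstack([np.c_[0*t+x,r*np.cos(t),z+r*np.sin(t)] for x in(x0,x1)])
def cyly(x,w,r,z): return np.vstack([np.c_[x+r*np.cos(t),0*t+y,z+r*np.sin(t)] for y in(-w/2,w/2)])
M=dict(
 roller_grip=[box(0,0,0,.022,.044,.024),cylx(-.055,.055,.009,.011),cylx(.05,.088,.003,.011),cyly(.088,.056,.011,.011)],
 holder=[box(0,0,0,.008,.13,.064),box(.038,0,0,.055,.016,.044),box(-.038,0,0,.055,.016,.044)],
 scale=[box(0,0,0,.03,.14,.13),con((.05,.038))+[.014,0,0]],
 cup_mid=[con((.024,0),(.03,.075))],
 resin_mid=[con((.029,0),(.029,.059),(.014,.075)),con((.014,.059),(.014,.095))],
 hardener_mid=[con((.022,0),(.022,.052),(.012,.066)),con((.012,.05),(.012,.085))],
 filler_mid=[con((.031,0),(.031,.035),(.0275,.05),(.0275,.065))])
S=4
def render(c,parts,p):
    im=np.zeros((420*S,560*S),np.uint8); r=R.from_euler('z',p[2]).as_matrix()
    for q in parts:
        uv=proj(c,q@r.T+[p[0],p[1],p[3] if len(p)>3 else 0])
        cv2.fillConvexPoly(im,cv2.convexHull(np.round((uv+.5)*S).astype(np.int32)),1)
    return cv2.resize(im.astype(np.float32),(560,420),interpolation=cv2.INTER_AREA)
def fit(name,masks,p0,yaw=True,z=0):
    def f(v):
        s=0
        for c,m in masks.items():
            g=render(c,M[name],[v[0],v[1],v[2]*5 if yaw else 0,z]); s+=1-np.minimum(g,m).sum()/np.maximum(g,m).sum()
        return s/len(masks)
    best=None
    v0=np.array([p0[0],p0[1],p0[2]/5])
    sim=np.array([v0,v0+[.015,0,0],v0+[0,.015,0],v0+[0,0,.06]])[:4 if yaw else 3]
    if not yaw:
        g=lambda w:f([w[0],w[1],0]); r=minimize(g,v0[:2],method='Nelder-Mead',options=dict(initial_simplex=sim[:,:2],xatol=1e-4,fatol=1e-4)); return np.r_[r.x,0],1-r.fun
    r=minimize(f,v0,method='Nelder-Mead',options=dict(initial_simplex=sim,xatol=1e-4,fatol=1e-4)); v=r.x*[1,1,5]; return v,1-r.fun
def ground(c,uv,z):
    "pixel -> world point at height z"
    r=minimize(lambda q:((proj(c,[[q[0],q[1],z]])[0]-uv)**2).sum(),[.6,0],method='Nelder-Mead',options=dict(xatol=1e-5)); return r.x
def mask(c,cls,near,rad=25):
    "net mask whose centre is nearest the given pixel"
    b=[]
    for n in cls:
        b+=[d for d in nets.regions_of(c,n) if np.hypot(*(np.array(d["centre"])-near))<rad]
    return max(b,key=lambda d:d["conf"])["pixels"].astype(np.float32) if b else None
E
python3 - <<'E'
from h import *
for c in INFO: cv2.imwrite(f"pics/{c}_raw0.png",optics.capture(c)[:,:,::-1])
px=dict(roller_grip=((278,190),(263,224)),holder=((218,232),(320,230)),scale=((343,230),(242,173)),cup_mid=((137,206),(371,281)),
 resin_mid=((430,206),(181,143)),hardener_mid=((442,261),(204,117)),filler_mid=((129,254),(405,254)))
for n,(pt,ps) in px.items():
    cl=[n]+(["cup_mid"] if n=="filler_mid" else [])
    ms={"top":mask("top",cl,pt),"scene":mask("scene",[n],ps)}
    ms={k:v for k,v in ms.items() if v is not None}
    p0=[*ground("top",np.array(pt,float),.02),{"roller_grip":np.pi}.get(n,0)]
    yaw=n in("roller_grip","holder","scale")
    v,q=fit(n,ms,p0,yaw)
    print(n,list(ms),np.round(v,4),round(q,3))
    for c in ms:
        v1,q1=fit(n,{c:ms[c]},v,yaw); print("   ",c,np.round(v1,4),round(q1,3))
E
```

```text
roller_grip ['top', 'scene'] [0.6652 0.0095 3.0585] 0.822
    top [0.6651 0.009  3.0483] 0.883
    scene [0.6643 0.0096 3.0591] 0.774
holder ['top', 'scene'] [0.5417 0.1561 0.0923] 0.949
    top [0.5417 0.156  0.0918] 0.956
    scene [0.5409 0.1562 0.0887] 0.944
scale ['top', 'scene'] [ 0.5435 -0.1434  0.2066] 0.944
    top [ 0.5439 -0.143   0.21  ] 0.969
    scene [ 0.5401 -0.1424  0.2073] 0.928
cup_mid ['top', 'scene'] [0.5974 0.3468 0.    ] 0.923
    top [0.5984 0.3461 0.    ] 0.944
    scene [0.5946 0.3473 0.    ] 0.939
resin_mid ['top', 'scene'] [ 0.615  -0.0247  0.    ] 0.0
    top [ 0.615  -0.0247  0.    ] 0.0
    scene [ 0.615  -0.0247  0.    ] 0.0
hardener_mid ['top', 'scene'] [ 0.465  -0.0239  0.    ] 0.0
    top [ 0.465  -0.0239  0.    ] 0.0
    scene [ 0.465  -0.0239  0.    ] 0.0
filler_mid ['top', 'scene'] [0.4771 0.3696 0.    ] 0.918
    top [0.4777 0.3702 0.    ] 0.918
    scene [0.4771 0.3696 0.    ] 0.924
```

```bash
sed -i "s/\[.6,0\],method='Nelder-Mead',options=dict(xatol=1e-5)/[.6,-.1],method='BFGS'/" h.py; cat >> h.py <<'E'
def go(*wps):
    "wps (x,y,z,yaw of tool y in deg or None): prints shift in tool mm and turn about tool z, per waypoint"
    s=arm.sense(); q=np.array(s["tool_rot"]); p=np.array(s["tool_pos"]); Rm=R.from_quat(q[[1,2,3,0]])
    a=Rm.as_matrix(); print("t %.1f"%s["clock"],"tcp",np.round(p,4),"yaw %.1f"%np.degrees(np.arctan2(a[1,1],a[0,1])),"tilt %.2f"%np.degrees(np.arccos(-a[2,2])),"F",np.round(s["contact_force"],1),"open %.3f grip %.0f"%(s["opening"],s["gripper_force"]))
    yaw=np.degrees(np.arctan2(a[1,1],a[0,1]))
    for x,y,z,w in wps:
        d=np.array([x,y,z])-p; w=yaw if w is None else w; w=(w-yaw+90)%180-90+yaw
        th=np.radians(yaw); ty=np.array([np.cos(th),np.sin(th),0]); tx=np.array([-ty[1],ty[0],0])
        dw=-(w-yaw)
        print("  shift(mm, axes before turn)",np.round([d@tx*1e3,d@ty*1e3,-d[2]*1e3],1),"turn z %.1f"%dw,
              "| axes after turn",end=" ")
        th=np.radians(w); ty=np.array([np.cos(th),np.sin(th),0]); tx=np.array([-ty[1],ty[0],0])
        print(np.round([d@tx*1e3,d@ty*1e3],1)); p=np.array([x,y,z]); yaw=w
E
python3 - <<'E'
from h import *
for c in INFO: optics.capture(c)
for n,(pt,ps) in dict(resin_mid=((430,206),(181,143)),hardener_mid=((442,261),(204,117))).items():
    ms={"top":mask("top",[n],pt),"scene":mask("scene",[n],ps)}; ms={k:v for k,v in ms.items() if v is not None}
    v,q=fit(n,ms,[*ground("top",np.array(pt,float),.03),0],False); print(n,list(ms),np.round(v,4),round(q,3))
print(ground("top",np.array([298,130.]),.0),ground("top",np.array([451,230.]),.01))
go((.6652,.0095,.12,85.2),(.6652,.0095,.002,85.2))
E
```

```text
resin_mid ['top', 'scene'] [ 0.5997 -0.3492  0.    ] 0.904
hardener_mid ['top', 'scene'] [ 0.4663 -0.3727  0.    ] 0.892
[ 0.80559923 -0.03702577] [ 0.54670484 -0.41215039]
t 2.1 tcp [0.2602 0.5957 0.2108] yaw 66.4 tilt 0.00 F [ 0.1 -0.1  0.1] open 1.000 grip 0
  shift(mm, axes before turn) [-605.8 -375.    90.8] turn z -18.8 | axes after turn [-452.7 -550.2]
  shift(mm, axes before turn) [  0.   0. 118.] turn z -0.0 | axes after turn [0. 0.]
```

Request:
play_rows:
  plan:
    - [0, 0, 0, 0, 0, -9.4, 0]
    - [0, 0, 0, 0, 0, -9.4, 0]
    - [-30, -37, 0, 0, 0, 0, 0]
    - [-30, -37, 0, 0, 0, 0, 0]
    - [-30, -37, 0, 0, 0, 0, 0]
  squeeze: 100

```text
clock: 2.78
tool_pos: [0.3414, 0.4763, 0.2109]
tool_rot: [0.0, 0.042, 0.999, 0.0]
contact_force: [-0.2, -0.6, 0.0]
opening: 0.999
gripper_force: 0.0
```

Request:
play_rows:
  plan:
    - [-30, -37, 0, 0, 0, 0, 0]
    - [-30, -37, 0, 0, 0, 0, 0]
    - [-30, -37, 0, 0, 0, 0, 0]
    - [-30, -37, 0, 0, 0, 0, 0]
    - [-30, -37, 0, 0, 0, 0, 0]

```text
clock: 3.4
tool_pos: [0.4755, 0.2794, 0.211]
tool_rot: [0.0, 0.042, 0.999, 0.0]
contact_force: [-0.3, -0.8, 0.3]
opening: 1.001
gripper_force: 0.0
```

Request:
play_rows:
  plan:
    - [-30, -37, 0, 0, 0, 0, 0]
    - [-30, -37, 0, 0, 0, 0, 0]
    - [-30, -37, 20, 0, 0, 0, 0]
    - [-30, -37, 20, 0, 0, 0, 0]
    - [-30, -37, 20, 0, 0, 0, 0]

```text
clock: 4.03
tool_pos: [0.6096, 0.0826, 0.1504]
tool_rot: [0.0, 0.042, 0.999, 0.0]
contact_force: [0.1, 0.4, -0.1]
opening: 0.998
gripper_force: 0.0
```

```bash
python3 - <<'E'
from h import *
go((.6652,.0095,.12,85.2),(.6652,.0095,.002,85.2))
E
```

```text
t 4.0 tcp [0.6096 0.0826 0.1504] yaw 85.2 tilt 0.04 F [ 0.1  0.4 -0.1] open 0.998 grip 0
  shift(mm, axes before turn) [-61.5 -68.2  30.4] turn z 0.0 | axes after turn [-61.6 -68.2]
  shift(mm, axes before turn) [  0.   0. 118.] turn z -0.0 | axes after turn [0. 0.]
```

Request:
play_rows:
  plan:
    - [-31, -34, 15, 0, 0, 0, 0]
    - [-31, -34, 15, 0, 0, 0, 0]
    - [0, 0, 40, 0, 0, 0, 0]
    - [0, 0, 40, 0, 0, 0, 0]
    - [0, 0, 0, 0, 0, 0, 0]

```text
clock: 4.65
tool_pos: [0.6617, 0.0108, 0.0377]
tool_rot: [-0.003, 0.042, 0.999, -0.0]
contact_force: [-0.3, -0.3, 0.5]
opening: 0.999
gripper_force: 0.0
```

Request:
play_rows:
  plan:
    - [0, 0, 20, 0, 0, 0, 0]
    - [0, 0, 17, 0, 0, 0, 0]
    - [0, 0, 0, 0, 0, 0, 255]
    - [0, 0, 0, 0, 0, 0, 255]
    - [0, 0, 0, 0, 0, 0, 255]

```text
clock: 5.28
tool_pos: [0.6654, 0.0108, 0.0046]
tool_rot: [0.001, 0.042, 0.999, 0.0]
contact_force: [-0.1, 0.0, 0.7]
opening: 0.373
gripper_force: 0.0
```

Request:
play_rows:
  plan:
    - [0, 0, 0, 0, 0, 0, 255]
    - [0, 0, 0, 0, 0, 0, 255]
    - [0, 0, 0, 0, 0, 0, 255]
    - [0, 0, 0, 0, 0, 0, 255]
    - [0, 0, 0, 0, 0, 0, 255]

```text
clock: 5.9
tool_pos: [0.6647, 0.0108, 0.0038]
tool_rot: [0.0, 0.042, 0.999, -0.0]
contact_force: [0.9, -0.3, 0.1]
opening: -0.004
gripper_force: 0.0
```

```bash
python3 - <<'E'
from h import *
go((.5417,.1561,.11,95.3))
im=optics.capture("top"); cv2.imwrite("pics/a.png",cv2.resize(im[140:300,180:360,::-1],None,fx=4,fy=3.5))
E
```

```text
t 5.9 tcp [0.6647 0.0108 0.0038] yaw 85.2 tilt 0.00 F [ 0.9 -0.3  0.1] open -0.004 grip 0
  shift(mm, axes before turn) [ 134.7  134.5 -106.2] turn z -10.1 | axes after turn [109.1 156.1]
```

View pics/a.png

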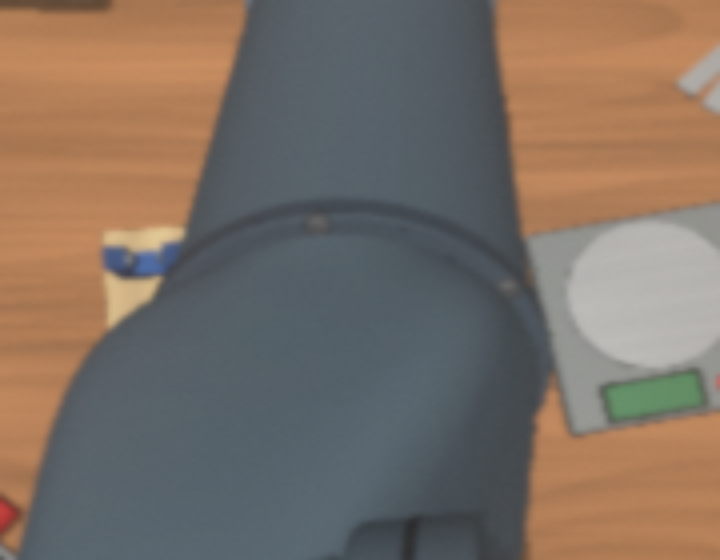

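```bash
python3 - <<'E'
from h import *
im=optics.capture("scene"); cv2.imwrite("pics/b.png",cv2.resize(im[140:300,180:360,::-1],None,fx=4,fy=3.5))
print(proj("top",[[.6652,.0095,.011]]),proj("scene",[[.6652,.0095,.011],[.6652,.0095,.0]]), ground("top",np.array([280,182.]),.02))
im=cv2.imread("pics/top_raw0.png")[:,:,::-1].astype(int); o=(im[:,:,0]>190)&(im[:,:,1]<130)&(im[:,:,2]<60); o[:140]=0;o[230:]=0;print(o.sum(),np.argwhere(o).mean(0)[::-1])
E
```

```text
[[279.34873471 181.71716388]] [[252.70899198 230.45810522]
 [252.93160526 232.15919124]] [0.66220322 0.00764441]
0 [nan nan]<stdin>:4: RuntimeWarning: Mean of empty slice.
  ret = um.true_divide(
```

View pics/b.png

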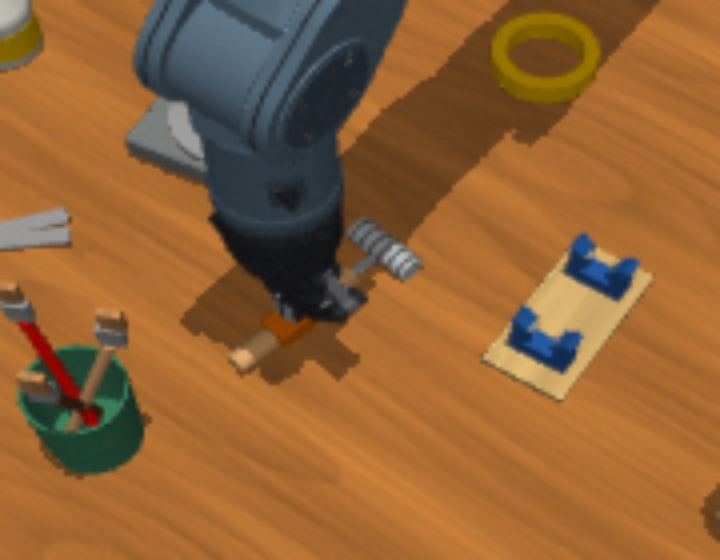

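```bash
python3 - <<'E'
from h import *
print(np.round(proj("scene",[[0,0,0],[.26,.596,.21],[.665,.011,.004],[.665,.011,.05],[.665,.011,.1],[.665,.011,.15]]),1).tolist())
im=optics.capture("scene"); print(arm.sense()["tool_pos"])
im=cv2.resize(im,None,fx=4,fy=4,interpolation=cv2.INTER_CUBIC)
cv2.imwrite("pics/c.png",im[800:1000:,900:1220,::-1].repeat(2,0).repeat(2,1))
E
```

```text
[[377.2, 95.4], [560.9, 215.0], [253.3, 231.8], [252.4, 224.4], [251.2, 215.8], [250.0, 206.4]]
[0.66469457 0.0108185  0.00376477]
```

View pics/c.png

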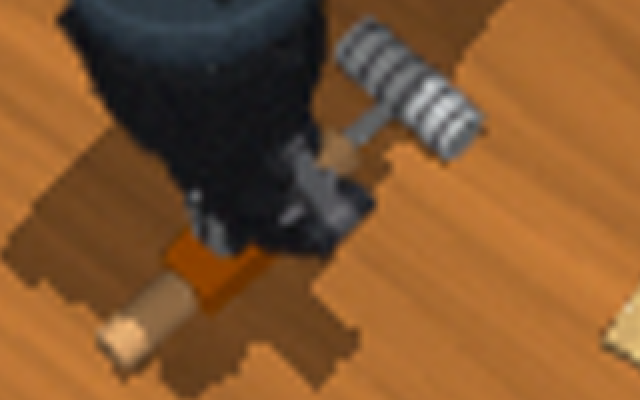

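The picture shows the fingers at the block with the roller unmoved, yet the opening reads shut. Lifting will show whether the roller is held.

Request:
play_rows:
  plan:
    - [0, 0, -20, 0, 0, 0, 255]
    - [0, 0, -20, 0, 0, 0, 255]
    - [0, 0, -20, 0, 0, 0, 255]
    - [0, 0, 0, 0, 0, 0, 255]
    - [0, 0, 0, 0, 0, 0, 255]

```text
clock: 6.68
tool_pos: [0.6644, 0.0109, 0.0637]
tool_rot: [-0.0, 0.042, 0.999, -0.0]
contact_force: [-0.0, 0.6, -0.2]
opening: 0.001
gripper_force: 0.0
```

```bash
python3 - <<'E'
from h import *
go()
im=optics.capture("scene")
print(np.round(proj("scene",[[.665,.011,.064]]),1))
im=cv2.resize(im,None,fx=4,fy=4,interpolation=cv2.INTER_CUBIC)
cv2.imwrite("pics/d.png",im[740:1000:,860:1220,::-1].repeat(2,0).repeat(2,1))
E
```

```text
t 6.7 tcp [0.6644 0.0109 0.0637] yaw 85.2 tilt 0.02 F [-0.   0.6 -0.2] open 0.001 grip 0
[[252.1 222.1]]
```

View pics/d.png

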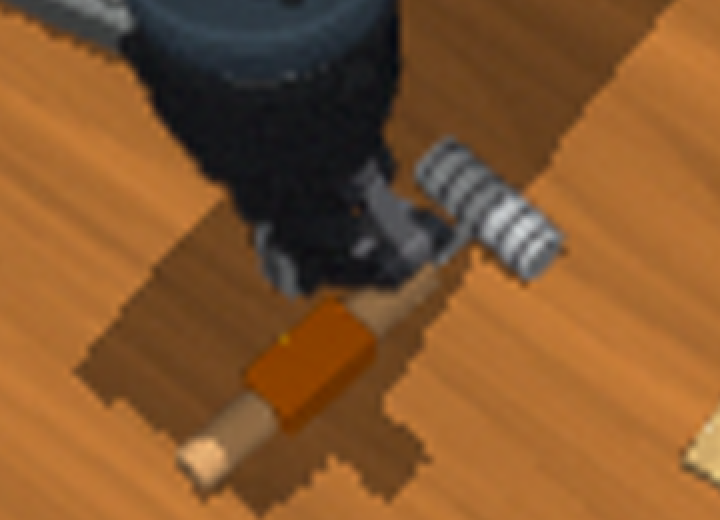

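Request:
play_rows:
  plan:
    - [0, 0, 0, 0, 0, 0, 0]
    - [0, 0, 0, 0, 0, 0, 0]
    - [0, 0, 0, 0, 0, 0, 0]
    - [0, 0, 0, 0, 0, 0, 0]
    - [0, 0, 0, 0, 0, 0, 0]

```text
clock: 7.35
tool_pos: [0.6647, 0.0108, 0.0638]
tool_rot: [0.0, 0.042, 0.999, -0.0]
contact_force: [0.3, 0.1, -0.3]
opening: 0.994
gripper_force: 0.0
```

```bash
python3 - <<'E'
from h import *
go()
im=optics.capture("scene")
im=cv2.resize(im,None,fx=4,fy=4,interpolation=cv2.INTER_CUBIC)
e=im[740:1000:,860:1220,::-1]; d=cv2.imread("pics/d.png")[::2,::2]
cv2.imwrite("pics/e.png",np.hstack([d,e]))
E
```

```text
t 7.3 tcp [0.6647 0.0108 0.0638] yaw 85.2 tilt 0.00 F [ 0.3  0.1 -0.3] open 0.994 grip 0
```

View pics/e.png

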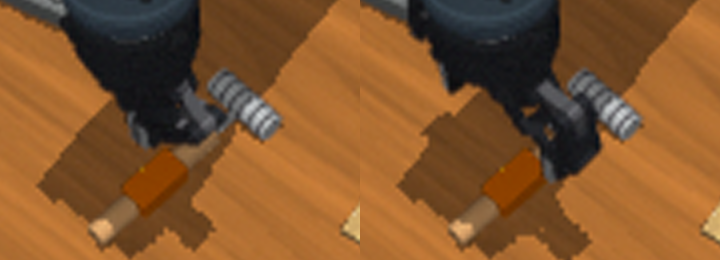

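Request:
play_rows:
  plan:
    - [0, 35, 0, 0, 0, 0, 255]
    - [0, 35, 0, 0, 0, 0, 255]
    - [0, 0, 25, 0, 0, 0, 255]
    - [0, 0, 25, 0, 0, 0, 255]
    - [0, 0, 6, 0, 0, 0, 255]

```text
clock: 8.02
tool_pos: [0.6691, 0.0804, 0.0061]
tool_rot: [-0.002, 0.042, 0.999, -0.0]
contact_force: [-0.7, -0.0, -0.1]
opening: 0.002
gripper_force: 0.0
```

Request:
play_rows:
  plan:
    - [0, 0, 4, 0, 0, 0, 255]
    - [0, 0, 0, 0, 0, 0, 255]
    - [0, 0, 2, 0, 0, 0, 255]
    - [0, 0, 2, 0, 0, 0, 255]
    - [0, 0, 0, 0, 0, 0, 255]

```text
clock: 8.65
tool_pos: [0.6705, 0.0805, -0.0002]
tool_rot: [-0.0, 0.042, 0.999, -0.0]
contact_force: [-1.1, -1.0, -0.3]
opening: 0.0
gripper_force: 0.0
```

```bash
python3 - <<'E'
from h import *
go()
im=optics.capture("scene")
im=cv2.resize(im,None,fx=5,fy=5,interpolation=cv2.INTER_CUBIC)
p=arm.sense()["tool_pos"]; u=np.round(proj("scene",[p])[0]*5).astype(int); print(u)
cv2.circle(im,u,3,(255,0,255),1)
cv2.imwrite("pics/f.png",im[u[1]-250:u[1]+200,u[0]-300:u[0]+300,::-1])
E
```

```text
t 8.7 tcp [ 6.705e-01  8.050e-02 -2.000e-04] yaw 85.2 tilt 0.01 F [-1.1 -1.  -0.3] open 0.000 grip 0
[1356 1242]
```

View pics/f.png

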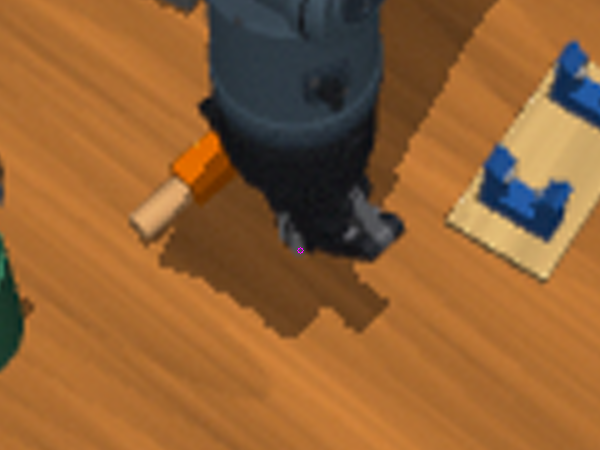

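The tip visibly floats above the bench at a reported z of 0 (its shadow is detached), so I feel for the bench.

Request:
play_rows:
  plan:
    - [0, 0, 3, 0, 0, 0, 255]
    - [0, 0, 0, 0, 0, 0, 255]
    - [0, 0, 3, 0, 0, 0, 255]
    - [0, 0, 3, 0, 0, 0, 255]
    - [0, 0, 0, 0, 0, 0, 255]

```text
clock: 9.32
tool_pos: [0.6702, 0.0805, -0.0096]
tool_rot: [-0.0, 0.042, 0.999, -0.0]
contact_force: [0.5, 0.0, -0.1]
opening: 0.0
gripper_force: 0.0
```

Request:
play_rows:
  plan:
    - [0, 0, 2, 0, 0, 0, 255]
    - [0, 0, 2, 0, 0, 0, 255]
    - [0, 0, 2, 0, 0, 0, 255]
    - [0, 0, 0, 0, 0, 0, 255]
    - [0, 0, 0, 0, 0, 0, 255]

```text
clock: 9.95
tool_pos: [0.6706, 0.0806, -0.0152]
tool_rot: [0.0, 0.042, 0.999, -0.0]
contact_force: [-0.2, 0.9, 0.8]
opening: -0.002
gripper_force: 0.0
```

No contact at −15 mm, so the reported z is indeed off. I keep going in small steps.

Request:
play_rows:
  plan:
    - [0, 0, 2, 0, 0, 0, 255]
    - [0, 0, 0, 0, 0, 0, 255]
    - [0, 0, 2, 0, 0, 0, 255]
    - [0, 0, 0, 0, 0, 0, 255]
    - [0, 0, 0, 0, 0, 0, 255]

```text
clock: 10.58
tool_pos: [0.6706, 0.0806, -0.0192]
tool_rot: [-0.0, 0.042, 0.999, -0.0]
contact_force: [0.2, -0.4, 0.7]
opening: 0.004
gripper_force: 0.0
```

Request:
play_rows:
  plan:
    - [0, 0, 2, 0, 0, 0, 255]
    - [0, 0, 0, 0, 0, 0, 255]
    - [0, 0, 2, 0, 0, 0, 255]
    - [0, 0, 0, 0, 0, 0, 255]
    - [0, 0, 0, 0, 0, 0, 255]

```text
clock: 11.2
tool_pos: [0.6709, 0.0806, -0.0204]
tool_rot: [0.0, 0.042, 0.999, 0.0]
contact_force: [-8.3, -1.1, 21.6]
opening: 0.002
gripper_force: 11.1
```

Request:
play_rows:
  plan:
    - [0, 0, -30, 0, 0, 0, 0]
    - [0, 0, -30, 0, 0, 0, 0]
    - [0, 0, 0, 0, 0, 0, 0]
    - [0, -35, 0, 0, 0, 0, 0]
    - [0, -35, 0, 0, 0, 0, 0]

```text
clock: 11.82
tool_pos: [0.6639, 0.0105, 0.0358]
tool_rot: [-0.001, 0.041, 0.999, -0.0]
contact_force: [-1.0, -0.8, 0.4]
opening: 0.994
gripper_force: 0.0
```

```bash
sed -i 's/p=np.array(s\["tool_pos"\]); Rm/p=np.array(s["tool_pos"])+[0,0,.020]; Rm/' h.py; python3 - <<'E'
from h import *
print(arm.grip_depth)
go((.6652,.0095,.002,85.2))
E
```

```text
0.0187
t 11.8 tcp [0.6639 0.0105 0.0558] yaw 85.3 tilt 0.07 F [-1.  -0.8  0.4] open 0.994 grip 0
  shift(mm, axes before turn) [-1.3 -0.9 53.8] turn z 0.1 | axes after turn [-1.3 -0.9]
```

Request:
play_rows:
  plan:
    - [-1, -1, 20, 0, 0, 0, 0]
    - [0, 0, 20, 0, 0, 0, 0]
    - [0, 0, 12, 0, 0, 0, 0]
    - [0, 0, 0, 0, 0, 0, 255]
    - [0, 0, 0, 0, 0, 0, 255]

```text
clock: 12.45
tool_pos: [0.6661, 0.0103, -0.0149]
tool_rot: [0.0, 0.041, 0.999, 0.0]
contact_force: [-0.5, -0.3, 0.1]
opening: 0.606
gripper_force: 0.0
```

Request:
play_rows:
  plan:
    - [0, 0, 0, 0, 0, 0, 255]
    - [0, 0, 0, 0, 0, 0, 255]
    - [0, 0, 0, 0, 0, 0, 255]
    - [0, 0, 0, 0, 0, 0, 255]
    - [0, 0, 0, 0, 0, 0, 255]

```text
clock: 13.08
tool_pos: [0.6665, 0.0098, -0.014]
tool_rot: [0.001, 0.042, 0.999, 0.0]
contact_force: [-0.8, -0.2, 5.9]
opening: 0.252
gripper_force: 99.7
```

```bash
python3 - <<'E'
from h import *
go((.5417,.1561,.11,95.3),(.5417,.1561,.045,95.3))
im=optics.capture("scene"); m=mask("scene",["roller_grip"],(263,224))
E
```

```text
t 13.1 tcp [0.6665 0.0098 0.006 ] yaw 85.2 tilt 0.10 F [-0.8 -0.2  5.9] open 0.252 grip 100
  shift(mm, axes before turn) [ 136.6  135.3 -104. ] turn z -10.1 | axes after turn [110.8 157.2]
  shift(mm, axes before turn) [ 0.  0. 65.] turn z -0.0 | axes after turn [0. 0.]
```

Request:
play_rows:
  plan:
    - [0, 0, -35, 0, 0, 0, 255]
    - [0, 0, -35, 0, 0, 0, 255]
    - [0, 0, -34, 0, 0, 0, 255]
    - [0, 0, 0, 0, 0, -5, 255]
    - [0, 0, 0, 0, 0, -5.1, 255]

```text
clock: 13.8
tool_pos: [0.6656, 0.0098, 0.0893]
tool_rot: [0.0, -0.048, 0.999, -0.0]
contact_force: [-0.2, 0.7, -1.9]
opening: 0.252
gripper_force: 98.8
```

Request:
play_rows:
  plan:
    - [22, 31, 0, 0, 0, 0, 255]
    - [22, 31, 0, 0, 0, 0, 255]
    - [22, 31, 0, 0, 0, 0, 255]
    - [22, 31, 0, 0, 0, 0, 255]
    - [23, 33, 0, 0, 0, 0, 255]

```text
clock: 14.42
tool_pos: [0.5397, 0.1564, 0.0888]
tool_rot: [0.0, -0.046, 0.999, -0.0]
contact_force: [0.3, 0.7, -1.4]
opening: 0.254
gripper_force: 98.7
```

Request:
play_rows:
  plan:
    - [0, 0, 0, 0, 0, 0, 255]
    - [0, 0, 0, 0, 0, 0, 255]
    - [0, 0, 0, 0, 0, 0, 255]
    - [0, 0, 0, 0, 0, 0, 255]
    - [0, 0, 0, 0, 0, 0, 255]

```text
clock: 15.05
tool_pos: [0.5408, 0.1553, 0.0887]
tool_rot: [0.0, -0.046, 0.999, -0.0]
contact_force: [-0.2, 1.2, -3.2]
opening: 0.25
gripper_force: 98.7
```

```bash
python3 - <<'E'
from h import *
go((.5417,.1561,.06,95.3),(.5417,.1561,.043,95.3))
im=optics.capture("scene")
im=cv2.resize(im,None,fx=5,fy=5,interpolation=cv2.INTER_CUBIC)
u=np.round(proj("scene",[[.5417,.1561,.09]])[0]*5).astype(int)
cv2.imwrite("pics/g.png",im[u[1]-200:u[1]+250,u[0]-300:u[0]+300,::-1])
E
```

```text
t 15.1 tcp [0.5408 0.1553 0.1087] yaw 95.3 tilt 0.01 F [-0.2  1.2 -3.2] open 0.250 grip 99
  shift(mm, axes before turn) [-0.9  0.7 48.7] turn z -0.0 | axes after turn [-0.9  0.7]
  shift(mm, axes before turn) [ 0.  0. 17.] turn z -0.0 | axes after turn [0. 0.]
```

View pics/g.png

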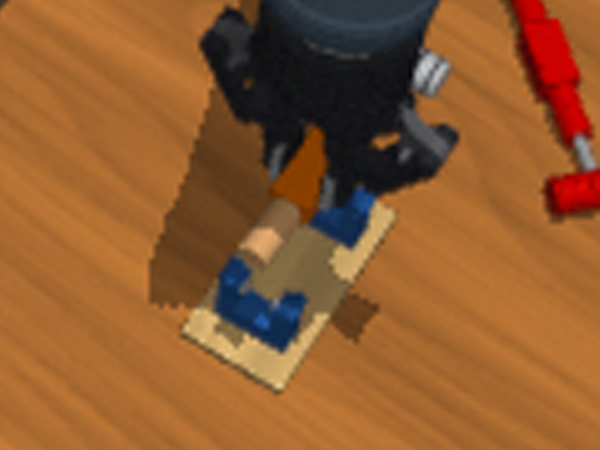

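The roller is held straight over the cradles. Lowering it to the pre-click height.

Request:
play_rows:
  plan:
    - [-1, 1, 20, 0, 0, 0, 255]
    - [0, 0, 20, 0, 0, 0, 255]
    - [0, 0, 10, 0, 0, 0, 255]
    - [0, 0, 6, 0, 0, 0, 255]
    - [0, 0, 4, 0, 0, 0, 255]

```text
clock: 15.72
tool_pos: [0.5418, 0.157, 0.0289]
tool_rot: [0.0, -0.046, 0.999, 0.0]
contact_force: [-0.0, -0.7, -1.9]
opening: 0.255
gripper_force: 98.8
```

Request:
play_rows:
  plan:
    - [0, 0, 3, 0, 0, 0, 255]
    - [0, 0, 2, 0, 0, 0, 255]
    - [0, 0, 0, 0, 0, 0, 255]
    - [0, 0, 0, 0, 0, 0, 255]
    - [0, 0, 0, 0, 0, 0, 255]

```text
clock: 16.35
tool_pos: [0.5417, 0.1568, 0.0239]
tool_rot: [0.0, -0.046, 0.999, -0.0]
contact_force: [0.6, -1.2, -0.8]
opening: 0.257
gripper_force: 98.8
```

Request:
play_rows:
  plan:
    - [0, 0, 4, 0, 0, 0, 255]
    - [0, 0, 4, 0, 0, 0, 255]
    - [0, 0, 4, 0, 0, 0, 255]
    - [0, 0, 3, 0, 0, 0, 255]
    - [0, 0, 0, 0, 0, 0, 255]

```text
clock: 16.98
tool_pos: [0.5413, 0.1567, 0.0089]
tool_rot: [-0.0, -0.046, 0.999, -0.0]
contact_force: [-1.0, -1.7, 4.6]
opening: 0.253
gripper_force: 99.7
```

Request:
play_rows:
  plan:
    - [0, 0, 2, 0, 0, 0, 255]
    - [0, 0, 0, 0, 0, 0, 255]
    - [0, 0, 0, 0, 0, 0, 255]
    - [0, 0, 0, 0, 0, 0, 255]
    - [0, 0, 0, 0, 0, 0, 255]

```text
clock: 17.6
tool_pos: [0.5413, 0.1567, 0.0087]
tool_rot: [-0.0, -0.046, 0.999, -0.0]
contact_force: [-7.1, -2.3, 25.5]
opening: 0.252
gripper_force: 102.4
```

Request:
play_rows:
  plan:
    - [0, 0, 0, 0, 0, 0, 0]
    - [0, 0, 0, 0, 0, 0, 0]
    - [0, 0, 0, 0, 0, 0, 0]
    - [0, 0, 0, 0, 0, 0, 0]
    - [0, 0, -10, 0, 0, 0, 0]

```text
clock: 18.23
tool_pos: [0.5408, 0.1567, 0.0164]
tool_rot: [-0.001, -0.046, 0.999, -0.0]
contact_force: [-0.0, -0.5, 0.4]
opening: 0.997
gripper_force: 0.0
```

Request:
play_rows:
  plan:
    - [0, 0, -30, 0, 0, 0, 0]
    - [0, 0, -40, 0, 0, 0, 0]
    - [0, 0, -40, 0, 0, 0, 0]
    - [0, 0, 0, 0, 0, 0, 0]
    - [0, 0, 0, 0, 0, 0, 0]

```text
clock: 18.85
tool_pos: [0.5412, 0.1568, 0.1268]
tool_rot: [-0.0, -0.046, 0.999, 0.0]
contact_force: [-0.1, -0.2, -0.2]
opening: 1.0
gripper_force: 0.0
```

```bash
python3 - <<'E'
from h import *
go((.4771,.3696,.11,90),(.4771,.3696,.005,90))
E
```

```text
t 18.9 tcp [0.5412 0.1568 0.1468] yaw 95.3 tilt 0.01 F [-0.1 -0.2 -0.2] open 1.000 grip 0
  shift(mm, axes before turn) [ 44.2 217.8  36.8] turn z 5.3 | axes after turn [ 64.1 212.8]
  shift(mm, axes before turn) [  0.   0. 105.] turn z -0.0 | axes after turn [0. 0.]
```

Request:
play_rows:
  plan:
    - [9, 44, 0, 0, 0, 0, 0]
    - [9, 44, 0, 0, 0, 0, 0]
    - [9, 44, 10, 0, 0, 0, 0]
    - [9, 43, 10, 0, 0, 0, 0]
    - [9, 43, 16, 0, 0, 0, 0]

```text
clock: 19.48
tool_pos: [0.4755, 0.3706, 0.0894]
tool_rot: [-0.001, -0.046, 0.999, -0.001]
contact_force: [0.8, 0.4, -0.2]
opening: 1.002
gripper_force: 0.0
```

Request:
play_rows:
  plan:
    - [0, 0, 0, 0, 0, 5.3, 0]
    - [0, 0, 30, 0, 0, 0, 0]
    - [0, 0, 30, 0, 0, 0, 0]
    - [0, 0, 30, 0, 0, 0, 0]
    - [0, 0, 14, 0, 0, 0, 0]

```text
clock: 20.1
tool_pos: [0.4747, 0.3683, -0.016]
tool_rot: [-0.002, -0.0, 1.0, -0.002]
contact_force: [-0.0, -0.2, -0.4]
opening: 1.002
gripper_force: 0.0
```

```bash
python3 - <<'E'
from h import *
go((.4771,.3696,.005,90))
for c in INFO: im=optics.capture(c)
print([(c,np.round(d["centre"]),d["pixels"].sum(),round(d["conf"],2)) for c in INFO for d in nets.regions_of(c,"roller_grip")])
M["roller_grip"]=[q+[0,0,.023] for q in M["roller_grip"]]
pt=proj("top",[[.5,.152,.034]])[0]; ps=proj("scene",[[.5,.152,.034]])[0]; print(pt,ps)
for c,p in(("top",pt),("scene",ps)):
    m=mask(c,["roller_grip"],p,30)
    if m is not None: print(c,fit("roller_grip",{c:m},[.5417,.1561,3.234]))
im=optics.capture("top"); im=cv2.resize(im,None,fx=6,fy=6,interpolation=cv2.INTER_CUBIC)
u=(pt*6).astype(int); a=im[u[1]-220:u[1]+220,u[0]-180:u[0]+180]
im=optics.capture("scene"); im=cv2.resize(im,None,fx=6,fy=6,interpolation=cv2.INTER_CUBIC)
u=(ps*6).astype(int); b=im[u[1]-220:u[1]+220,u[0]-180:u[0]+180]
cv2.imwrite("pics/i.png",np.hstack([a,b])[:,:,::-1])
E
```

```text
t 20.1 tcp [0.4747 0.3683 0.004 ] yaw 90.0 tilt 0.27 F [-0.  -0.2 -0.4] open 1.002 grip 0
  shift(mm, axes before turn) [-2.4  1.3 -1. ] turn z 0.0 | axes after turn [-2.4  1.3]
[('scene', array([376., 199.]), np.int64(459), 0.67), ('scene', array([330., 213.]), np.int64(439), 0.59), ('scene', array([263., 116.]), np.int64(418), 0.59), ('top', array([216., 243.]), np.int64(687), 0.87), ('top', array([195., 309.]), np.int64(657), 0.65), ('top', array([384., 320.]), np.int64(693), 0.56)]
[218.357077   247.00810465] [329.93584453 214.47259892]
top (array([0.54110141, 0.15634416, 3.23569999]), np.float64(0.8867542743682861))
scene (array([0.53904959, 0.15606524, 3.22183973]), np.float64(0.7946673035621643))
```

View pics/i.png

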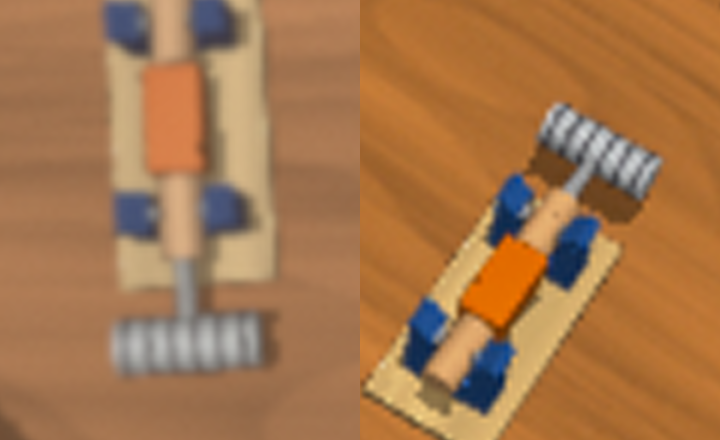

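Roller block at (175,115)/(505,285) sits in the cradles, and both views fit the home pose within 1–3 mm. Now gripping the jar.

Request:
play_rows:
  plan:
    - [-2, 1, 0, 0, 0, 0, 0]
    - [0, 0, 0, 0, 0, 0, 255]
    - [0, 0, 0, 0, 0, 0, 255]
    - [0, 0, 0, 0, 0, 0, 255]
    - [0, 0, 0, 0, 0, 0, 255]
  squeeze: 35

```text
clock: 21.12
tool_pos: [0.4788, 0.3708, -0.0126]
tool_rot: [0.0, -0.0, 1.0, 0.0]
contact_force: [-0.6, -0.9, 3.8]
opening: 0.711
gripper_force: 37.5
```

Request:
play_rows:
  plan:
    - [0, 0, 0, 0, 0, 0, 255]
    - [0, 0, 0, 0, 0, 0, 255]
    - [0, 0, -30, 0, 0, 0, 255]
    - [0, 0, -40, 0, 0, 0, 255]
    - [0, 0, -40, 0, 0, 0, 255]

```text
clock: 21.75
tool_pos: [0.4781, 0.3704, 0.0976]
tool_rot: [-0.0, -0.0, 1.0, -0.0]
contact_force: [0.1, 0.4, -1.4]
opening: 0.714
gripper_force: 39.0
```

```bash
python3 - <<'E'
from h import *
go((.6707,-.1167,.12,100),(.6707,-.1167,.005,100))
E
```

```text
t 21.8 tcp [0.4781 0.3704 0.1176] yaw 90.0 tilt 0.06 F [ 0.1  0.4 -1.4] open 0.714 grip 39
  shift(mm, axes before turn) [-192.5 -487.1   -2.4] turn z -10.0 | axes after turn [-105.1 -513.2]
  shift(mm, axes before turn) [  0.   0. 115.] turn z -0.0 | axes after turn [0. 0.]
```

Request:
play_rows:
  plan:
    - [-16, -40, 0, 0, 0, 0, 255]
    - [-16, -40, 0, 0, 0, 0, 255]
    - [-16, -41, 0, 0, 0, 0, 255]
    - [-16, -41, 0, 0, 0, 0, 255]
    - [-16, -41, 0, 0, 0, 0, 255]

```text
clock: 22.38
tool_pos: [0.5586, 0.1664, 0.0967]
tool_rot: [-0.0, -0.0, 1.0, -0.0]
contact_force: [0.6, 0.3, -1.2]
opening: 0.712
gripper_force: 39.0
```

Request:
play_rows:
  plan:
    - [-16, -41, 0, 0, 0, 0, 255]
    - [-16, -41, 0, 0, 0, 0, 255]
    - [-16, -41, 0, 0, 0, 0, 255]
    - [-16, -41, 0, 0, 0, 0, 255]
    - [-16, -41, 0, 0, 0, 0, 255]

```text
clock: 23.0
tool_pos: [0.6386, -0.0385, 0.0965]
tool_rot: [-0.0, -0.0, 1.0, 0.0]
contact_force: [0.8, 0.4, -0.9]
opening: 0.712
gripper_force: 39.0
```

Request:
play_rows:
  plan:
    - [-16, -40, 0, 0, 0, 0, 255]
    - [-16, -39, 0, 0, 0, 0, 255]
    - [0, 0, 0, 0, 0, -10, 255]
    - [0, 0, 0, 0, 0, 0, 255]
    - [0, 0, 40, 0, 0, 0, 255]

```text
clock: 23.62
tool_pos: [0.6737, -0.1155, 0.0595]
tool_rot: [0.003, -0.086, 0.996, -0.0]
contact_force: [-0.5, 0.8, -1.5]
opening: 0.71
gripper_force: 39.1
```

Request:
play_rows:
  plan:
    - [0, 0, 40, 0, 0, 0, 255]
    - [0, 0, 20, 0, 0, 0, 255]
    - [0, 0, 5, 0, 0, 0, 255]
    - [0, 0, 4, 0, 0, 0, 255]
    - [0, 0, 0, 0, 0, 0, 255]

```text
clock: 24.25
tool_pos: [0.6714, -0.1163, -0.0111]
tool_rot: [0.001, -0.087, 0.996, -0.0]
contact_force: [0.0, -0.1, -1.7]
opening: 0.711
gripper_force: 39.0
```

```bash
python3 - <<'E'
from h import *
go((.6707,-.1167,.005,100))
E
```

```text
t 24.2 tcp [ 0.6714 -0.1163  0.0089] yaw 100.0 tilt 0.10 F [ 0.  -0.1 -1.7] open 0.711 grip 39
  shift(mm, axes before turn) [ 0.8 -0.3  3.9] turn z -0.0 | axes after turn [ 0.8 -0.3]
```

Request:
play_rows:
  plan:
    - [0, 0, 2, 0, 0, 0, 255]
    - [0, 0, 0, 0, 0, 0, 255]
    - [0, 0, 0, 0, 0, 0, 0]
    - [0, 0, 0, 0, 0, 0, 0]
    - [0, 0, 0, 0, 0, 0, 0]

```text
clock: 24.88
tool_pos: [0.6706, -0.1162, -0.0142]
tool_rot: [0.0, -0.087, 0.996, -0.0]
contact_force: [0.6, 0.3, -0.3]
opening: 1.0
gripper_force: 0.0
```

Request:
play_rows:
  plan:
    - [0, 0, -20, 0, 0, 0, 0]
    - [0, 0, -40, 0, 0, 0, 0]
    - [0, 0, -40, 0, 0, 0, 0]
    - [0, 0, -30, 0, 0, 10.5, 0]
    - [0, 0, 0, 0, 0, 10.5, 0]

```text
clock: 25.5
tool_pos: [0.6733, -0.1166, 0.1208]
tool_rot: [0.004, 0.099, 0.995, 0.0]
contact_force: [-0.3, 0.7, -1.4]
opening: 1.001
gripper_force: 0.0
```

Request:
play_rows:
  plan:
    - [0, 0, 0, 0, 0, 10.5, 0]
    - [0, 0, 0, 0, 0, 10.5, 0]
    - [0, 0, 0, 0, 0, 10.5, 0]
    - [0, 0, 0, 0, 0, 10.5, 0]
    - [0, 0, 0, 0, 0, 10.5, 0]

```text
clock: 26.12
tool_pos: [0.671, -0.1159, 0.1174]
tool_rot: [0.001, 0.529, 0.849, 0.001]
contact_force: [-0.7, 0.1, -0.4]
opening: 1.0
gripper_force: 0.0
```

Request:
play_rows:
  plan:
    - [0, 0, 0, 0, 0, 10.5, 0]
    - [0, 0, 0, 0, 0, 4, 0]
    - [0, 0, 0, 0, 0, 0, 0]
    - [0, 0, 0, 0, 0, 0, 0]
    - [0, 0, 0, 0, 0, 0, 0]

```text
clock: 26.75
tool_pos: [0.6707, -0.1162, 0.1162]
tool_rot: [0.0, 0.629, 0.777, 0.0]
contact_force: [-0.3, -0.3, -0.1]
opening: 0.998
gripper_force: 0.0
```

```bash
python3 - <<'E'
from h import *
go((.4663,-.3727,.12,12),(.4663,-.3727,.018,12))
for c in INFO: im=optics.capture(c)
p=proj("scene",[[.6707,-.1167,.032]])[0]; m=mask("scene",["filler_mid"],p)
if m is not None: print(fit("filler_mid",{"scene":m},[.67,-.117,0],False))
E
```

```text
t 26.8 tcp [ 0.6707 -0.1162  0.1362] yaw 12.0 tilt 0.03 F [-0.3 -0.3 -0.1] open 0.998 grip 0
  shift(mm, axes before turn) [-208.2 -253.4   16.2] turn z 0.0 | axes after turn [-208.4 -253.2]
  shift(mm, axes before turn) [  0.   0. 102.] turn z -0.0 | axes after turn [0. 0.]
(array([ 0.66929036, -0.11708307,  0.        ]), np.float64(0.9179974794387817))
```

Request:
play_rows:
  plan:
    - [-30, -36, 0, 0, 0, 0, 0]
    - [-30, -36, 0, 0, 0, 0, 0]
    - [-30, -36, 0, 0, 0, 0, 0]
    - [-30, -36, 0, 0, 0, 0, 0]
    - [-30, -36, 0, 0, 0, 0, 0]

```text
clock: 27.52
tool_pos: [0.5248, -0.3015, 0.116]
tool_rot: [0.0, 0.629, 0.777, 0.0]
contact_force: [0.1, -0.5, 0.6]
opening: 0.998
gripper_force: 0.0
```

Request:
play_rows:
  plan:
    - [-30, -36, 0, 0, 0, 0, 0]
    - [-28, -37, 0, 0, 0, 0, 0]
    - [0, 0, 36, 0, 0, 0, 0]
    - [0, 0, 30, 0, 0, 0, 0]
    - [0, 0, 0, 0, 0, 0, 0]

```text
clock: 28.15
tool_pos: [0.4649, -0.3711, 0.048]
tool_rot: [-0.002, 0.629, 0.777, -0.0]
contact_force: [0.5, -0.6, 0.2]
opening: 0.996
gripper_force: 0.0
```

```bash
python3 - <<'E'
from h import *
go((.4663,-.3727,.018,12))
E
```

```text
t 28.1 tcp [ 0.4649 -0.3711  0.068 ] yaw 12.0 tilt 0.25 F [ 0.5 -0.6  0.2] open 0.996 grip 0
  shift(mm, axes before turn) [-1.9  1.1 50. ] turn z 0.0 | axes after turn [-1.9  1.1]
```

Request:
play_rows:
  plan:
    - [-1, 1, 20, 0, 0, 0, 0]
    - [0, 0, 20, 0, 0, 0, 0]
    - [0, 0, 9, 0, 0, 0, 0]
    - [0, 0, 0, 0, 0, 0, 255]
    - [0, 0, 0, 0, 0, 0, 255]

```text
clock: 28.78
tool_pos: [0.4679, -0.3734, 0.0012]
tool_rot: [0.0, 0.629, 0.777, -0.0]
contact_force: [-0.4, -0.0, -0.1]
opening: 0.603
gripper_force: 0.0
```

Request:
play_rows:
  plan:
    - [0, 0, 0, 0, 0, 0, 255]
    - [0, 0, 0, 0, 0, 0, 255]
    - [0, 0, 0, 0, 0, 0, 255]
    - [0, 0, 0, 0, 0, 0, 255]
    - [0, 0, -30, 0, 0, 0, 255]

```text
clock: 29.4
tool_pos: [0.4661, -0.3717, 0.0294]
tool_rot: [-0.002, 0.629, 0.777, -0.0]
contact_force: [0.8, -0.9, -1.3]
opening: 0.5
gripper_force: 36.2
```

Request:
play_rows:
  plan:
    - [0, 0, -40, 0, 0, 0, 255]
    - [0, 0, -40, 0, 0, 0, 255]
    - [0, 0, -20, 0, 0, 0, 255]
    - [0, 0, 0, 0, 0, 0, 255]
    - [0, 0, 0, 0, 0, 0, 255]

```text
clock: 30.02
tool_pos: [0.4668, -0.3721, 0.1292]
tool_rot: [-0.001, 0.629, 0.777, -0.0]
contact_force: [-0.2, -0.3, -1.5]
opening: 0.502
gripper_force: 36.2
```

```bash
python3 - <<'E'
from h import *
go((.5205,-.0357,.14,12),(.5205,-.0357,.02,12))
E
```

```text
t 30.0 tcp [ 0.4668 -0.3721  0.1492] yaw 12.0 tilt 0.15 F [-0.2 -0.3 -1.5] open 0.502 grip 36
  shift(mm, axes before turn) [317.9 122.6   9.2] turn z 0.0 | axes after turn [317.9 122.5]
  shift(mm, axes before turn) [  0.   0. 120.] turn z -0.0 | axes after turn [0. 0.]
```

Request:
play_rows:
  plan:
    - [40, 15, 0, 0, 0, 0, 255]
    - [40, 15, 0, 0, 0, 0, 255]
    - [40, 15, 0, 0, 0, 0, 255]
    - [40, 15, 0, 0, 0, 0, 255]
    - [40, 15, 0, 0, 0, 0, 255]

```text
clock: 30.65
tool_pos: [0.4983, -0.1601, 0.1292]
tool_rot: [-0.001, 0.629, 0.777, -0.001]
contact_force: [-0.3, -0.3, -0.7]
opening: 0.5
gripper_force: 36.2
```

Request:
play_rows:
  plan:
    - [40, 16, 0, 0, 0, 0, 255]
    - [40, 16, 0, 0, 0, 0, 255]
    - [38, 16, 0, 0, 0, 0, 255]
    - [0, 0, 0, 0, 0, 0, 255]
    - [0, 0, 40, 0, 0, 0, 255]

```text
clock: 31.28
tool_pos: [0.5237, -0.0365, 0.0913]
tool_rot: [0.002, 0.629, 0.777, 0.001]
contact_force: [-0.2, 0.3, -1.7]
opening: 0.507
gripper_force: 36.3
```

Request:
play_rows:
  plan:
    - [0, 0, 40, 0, 0, 0, 255]
    - [0, 0, 30, 0, 0, 0, 255]
    - [0, 0, 10, 0, 0, 0, 255]
    - [0, 0, 6, 0, 0, 0, 255]
    - [0, 0, 0, 0, 0, 0, 255]

```text
clock: 31.9
tool_pos: [0.5221, -0.0367, 0.0052]
tool_rot: [0.0, 0.629, 0.777, 0.0]
contact_force: [0.4, -0.0, -0.3]
opening: 0.506
gripper_force: 36.2
```

```bash
python3 - <<'E'
from h import *
go((.5205,-.0357,.018,12))
E
```

```text
t 31.9 tcp [ 0.5221 -0.0367  0.0252] yaw 12.0 tilt 0.03 F [ 0.4 -0.  -0.3] open 0.506 grip 36
  shift(mm, axes before turn) [ 1.3 -1.3  7.2] turn z -0.0 | axes after turn [ 1.3 -1.3]
```

Request:
play_rows:
  plan:
    - [0, 0, 4, 0, 0, 0, 255]
    - [0, 0, 2, 0, 0, 0, 255]
    - [0, 0, 0, 0, 0, 0, 255]
    - [0, 0, 0, 0, 0, 0, 0]
    - [0, 0, 0, 0, 0, 0, 0]

```text
clock: 32.52
tool_pos: [0.5222, -0.0363, -0.0008]
tool_rot: [0.0, 0.629, 0.777, 0.0]
contact_force: [-0.4, -0.6, 0.3]
opening: 0.901
gripper_force: 0.0
```

Request:
play_rows:
  plan:
    - [0, 0, 0, 0, 0, 0, 0]
    - [0, 0, -20, 0, 0, 0, 0]
    - [0, 0, -40, 0, 0, 0, 0]
    - [0, 0, -40, 0, 0, 0, 0]
    - [0, 0, -35, 0, 0, 0, 0]

```text
clock: 33.15
tool_pos: [0.5218, -0.0365, 0.1351]
tool_rot: [0.0, 0.629, 0.777, 0.0]
contact_force: [-0.7, -0.3, -0.6]
opening: 1.001
gripper_force: 0.0
```

```bash
python3 - <<'E'
from h import *
go((.5997,-.3492,.13,12),(.5997,-.3492,.026,12))
E
```

```text
t 33.1 tcp [ 0.5218 -0.0365  0.1551] yaw 12.0 tilt 0.02 F [-0.7 -0.3 -0.6] open 1.001 grip 0
  shift(mm, axes before turn) [-322.1   11.2   25.1] turn z 0.0 | axes after turn [-322.1   11.2]
  shift(mm, axes before turn) [  0.   0. 104.] turn z -0.0 | axes after turn [0. 0.]
```

Request:
play_rows:
  plan:
    - [-40, 1, 0, 0, 0, 0, 0]
    - [-40, 1, 0, 0, 0, 0, 0]
    - [-40, 1, 0, 0, 0, 0, 0]
    - [-40, 1, 0, 0, 0, 0, 0]
    - [-40, 2, 0, 0, 0, 0, 0]

```text
clock: 33.78
tool_pos: [0.5692, -0.2319, 0.1335]
tool_rot: [-0.0, 0.629, 0.777, -0.0]
contact_force: [0.5, -0.9, -0.2]
opening: 1.0
gripper_force: 0.0
```

Request:
play_rows:
  plan:
    - [-40, 1, 0, 0, 0, 0, 0]
    - [-40, 2, 0, 0, 0, 0, 0]
    - [-42, 2, 15, 0, 0, 0, 0]
    - [0, 0, 30, 0, 0, 0, 0]
    - [0, 0, 0, 0, 0, 0, 0]

```text
clock: 34.4
tool_pos: [0.5974, -0.3479, 0.0859]
tool_rot: [-0.003, 0.629, 0.777, -0.0]
contact_force: [1.0, 0.1, 0.1]
opening: 1.0
gripper_force: 0.0
```

```bash
python3 - <<'E'
from h import *
go((.5997,-.3492,.025,12))
E
```

```text
t 34.4 tcp [ 0.5974 -0.3479  0.1059] yaw 12.0 tilt 0.33 F [1.  0.1 0.1] open 1.000 grip 0
  shift(mm, axes before turn) [-1.7  2.  80.9] turn z -0.0 | axes after turn [-1.7  2. ]
```

Request:
play_rows:
  plan:
    - [0, 0, 30, 0, 0, 0, 0]
    - [0, 0, 30, 0, 0, 0, 0]
    - [0, 0, 20, 0, 0, 0, 0]
    - [0, 0, 4, 0, 0, 0, 0]
    - [0, 0, 0, 0, 0, 0, 255]
  squeeze: 60

```text
clock: 35.02
tool_pos: [0.6, -0.3493, 0.0057]
tool_rot: [0.001, 0.629, 0.777, 0.0]
contact_force: [0.6, -0.1, 0.3]
opening: 0.819
gripper_force: 0.0
```

Request:
play_rows:
  plan:
    - [0, 0, 0, 0, 0, 0, 255]
    - [0, 0, 0, 0, 0, 0, 255]
    - [0, 0, 0, 0, 0, 0, 255]
    - [0, 0, 0, 0, 0, 0, 255]
    - [0, 0, 0, 0, 0, 0, 255]

```text
clock: 35.65
tool_pos: [0.6004, -0.35, 0.0067]
tool_rot: [0.001, 0.629, 0.777, 0.0]
contact_force: [-1.1, 0.5, 6.1]
opening: 0.658
gripper_force: 65.0
```

Request:
play_rows:
  plan:
    - [0, 0, -20, 0, 0, 0, 255]
    - [0, 0, -30, 0, 0, 0, 255]
    - [0, 0, 0, 0, 0, 0, 255]
    - [0, 0, 0, 0, 0, 0, 255]
    - [0, 0, 0, 0, 0, 0, 255]

```text
clock: 36.28
tool_pos: [0.5986, -0.3483, 0.0534]
tool_rot: [-0.001, 0.629, 0.777, -0.0]
contact_force: [-0.2, 0.3, -3.8]
opening: 0.657
gripper_force: 65.0
```

```bash
python3 - <<'E'
from h import *
go((.568,-.261,.076,12))
E
```

```text
t 36.3 tcp [ 0.5986 -0.3483  0.0734] yaw 12.0 tilt 0.14 F [-0.2  0.3 -3.8] open 0.657 grip 65
  shift(mm, axes before turn) [ 91.8 -11.7  -2.6] turn z 0.0 | axes after turn [ 91.8 -11.7]
```

Request:
play_rows:
  plan:
    - [31, -4, 0, 0, 0, 0, 255]
    - [31, -4, 0, 0, 0, 0, 255]
    - [30, -4, 0, 0, 0, 0, 255]
    - [0, 0, 0, 0, 0, 0, 255]
    - [0, 0, 25, 0, 0, 0, 255]

```text
clock: 36.9
tool_pos: [0.5703, -0.2627, 0.0309]
tool_rot: [0.002, 0.629, 0.777, 0.0]
contact_force: [-0.4, -1.0, -3.6]
opening: 0.656
gripper_force: 65.2
```

Request:
play_rows:
  plan:
    - [0, 0, 17, 0, 0, 0, 255]
    - [0, 0, 4, 0, 0, 0, 255]
    - [0, 0, 2, 0, 0, 0, 255]
    - [0, 0, 0, 0, 0, 0, 255]
    - [0, 0, 0, 0, 0, 0, 255]

```text
clock: 37.52
tool_pos: [0.5691, -0.2618, 0.0074]
tool_rot: [0.001, 0.629, 0.777, 0.0]
contact_force: [0.1, -0.2, -3.0]
opening: 0.657
gripper_force: 65.2
```

Request:
play_rows:
  plan:
    - [0, 0, 2, 0, 0, 0, 255]
    - [0, 0, 0, 0, 0, 0, 255]
    - [0, 0, 0, 0, 0, 0, 0]
    - [0, 0, 0, 0, 0, 0, 0]
    - [0, 0, 0, 0, 0, 0, 0]

```text
clock: 38.15
tool_pos: [0.5688, -0.2616, 0.0049]
tool_rot: [0.0, 0.629, 0.777, 0.0]
contact_force: [-0.9, -0.7, 0.7]
opening: 1.001
gripper_force: 0.0
```

Request:
play_rows:
  plan:
    - [0, 0, -20, 0, 0, 0, 0]
    - [0, 0, -40, 0, 0, 0, 0]
    - [0, 0, -40, 0, 0, 0, 0]
    - [0, 0, -40, 0, 0, 0, 0]
    - [0, 0, 0, 0, 0, 0, 0]

```text
clock: 38.78
tool_pos: [0.5711, -0.2631, 0.1497]
tool_rot: [0.004, 0.629, 0.777, 0.001]
contact_force: [0.2, -0.1, -0.4]
opening: 1.001
gripper_force: 0.0
```

```bash
python3 - <<'E'
from h import *
go((.597,.3468,.13,12),(.597,.3468,.03,12))
E
```

```text
t 38.8 tcp [ 0.5711 -0.2631  0.1697] yaw 12.0 tilt 0.45 F [ 0.2 -0.1 -0.4] open 1.001 grip 0
  shift(mm, axes before turn) [591.2 152.   39.7] turn z -0.0 | axes after turn [591.2 152.1]
  shift(mm, axes before turn) [  0.   0. 100.] turn z -0.0 | axes after turn [0. 0.]
```

Request:
play_rows:
  plan:
    - [40, 10, 0, 0, 0, 0, 0]
    - [40, 10, 0, 0, 0, 0, 0]
    - [40, 10, 0, 0, 0, 0, 0]
    - [40, 10, 0, 0, 0, 0, 0]
    - [40, 10, 0, 0, 0, 0, 0]

```text
clock: 39.4
tool_pos: [0.5755, -0.0542, 0.1449]
tool_rot: [-0.0, 0.629, 0.777, -0.0]
contact_force: [0.8, 0.2, 0.4]
opening: 1.002
gripper_force: 0.0
```

Request:
play_rows:
  plan:
    - [40, 10, 0, 0, 0, 0, 0]
    - [40, 10, 0, 0, 0, 0, 0]
    - [40, 10, 0, 0, 0, 0, 0]
    - [40, 10, 0, 0, 0, 0, 0]
    - [40, 11, 0, 0, 0, 0, 0]

```text
clock: 40.02
tool_pos: [0.5837, 0.1519, 0.1449]
tool_rot: [-0.0, 0.629, 0.777, -0.0]
contact_force: [1.1, -0.4, -0.7]
opening: 1.002
gripper_force: 0.0
```

Request:
play_rows:
  plan:
    - [40, 11, 0, 0, 0, 0, 0]
    - [40, 11, 0, 0, 0, 0, 0]
    - [40, 10, 0, 0, 0, 0, 0]
    - [40, 10, 0, 0, 0, 0, 0]
    - [31, 10, 20, 0, 0, 0, 0]

```text
clock: 40.65
tool_pos: [0.5958, 0.351, 0.1261]
tool_rot: [0.0, 0.629, 0.778, 0.002]
contact_force: [0.0, 0.5, 0.5]
opening: 1.001
gripper_force: 0.0
```

Request:
play_rows:
  plan:
    - [0, 0, 20, 0, 0, 0, 0]
    - [0, 0, 20, 0, 0, 0, 0]
    - [0, 0, 0, 0, 0, 0, 0]
    - [0, 0, 0, 0, 0, 0, 0]
    - [0, 0, 0, 0, 0, 0, 0]

```text
clock: 41.28
tool_pos: [0.5961, 0.3481, 0.0859]
tool_rot: [0.0, 0.63, 0.777, 0.001]
contact_force: [0.1, 0.3, 0.6]
opening: 1.003
gripper_force: 0.0
```

```bash
python3 - <<'E'
from h import *
go((.597,.3468,.03,12))
for c in INFO: optics.capture(c)
pr=lambda c,x,y,z:proj(c,[[x,y,z]])[0]
for n,x,y,z in(("resin_mid",.569,-.2616,.047),("hardener_mid",.522,-.0364,.042),("filler_mid",.67,-.117,.03)):
    for c in INFO:
        m=mask(c,[n],pr(c,x,y,z),15)
        if m is not None: print(n,c,fit(n,{c:m},[x,y,0],False))
E
```

```text
t 41.3 tcp [0.5961 0.3481 0.1059] yaw 12.0 tilt 0.10 F [0.1 0.3 0.6] open 1.003 grip 0
  shift(mm, axes before turn) [-1.5  0.6 75.9] turn z -0.0 | axes after turn [-1.5  0.6]
resin_mid scene (array([ 0.5685838 , -0.26055147,  0.        ]), np.float64(0.872100293636322))
resin_mid top (array([ 0.57021382, -0.26156181,  0.        ]), np.float64(0.9438202381134033))
hardener_mid scene (array([ 0.52141729, -0.03699901,  0.        ]), np.float64(0.8461538553237915))
hardener_mid top (array([ 0.52335172, -0.03687732,  0.        ]), np.float64(0.9472357034683228))
filler_mid scene (array([ 0.66943039, -0.11583503,  0.        ]), np.float64(0.9268458485603333))
filler_mid top (array([ 0.67065423, -0.11925678,  0.        ]), np.float64(0.895519495010376))
```

All three containers stand where planned. Gripping the cup next.

Request:
play_rows:
  plan:
    - [-2, 0, 30, 0, 0, 0, 0]
    - [0, 0, 30, 0, 0, 0, 0]
    - [0, 0, 15, 0, 0, 0, 0]
    - [0, 0, 0, 0, 0, 0, 0]
    - [0, 0, 0, 0, 0, 0, 255]
  squeeze: 25

```text
clock: 42.3
tool_pos: [0.5967, 0.3468, 0.011]
tool_rot: [0.0, 0.629, 0.777, 0.001]
contact_force: [0.2, 0.8, 0.0]
opening: 0.816
gripper_force: 0.0
```

Request:
play_rows:
  plan:
    - [0, 0, 0, 0, 0, 0, 255]
    - [0, 0, 0, 0, 0, 0, 255]
    - [0, 0, 0, 0, 0, 0, 255]
    - [0, 0, 0, 0, 0, 0, 255]
    - [0, 0, 0, 0, 0, 0, 255]

```text
clock: 42.92
tool_pos: [0.5967, 0.3469, 0.0116]
tool_rot: [0.0, 0.629, 0.777, 0.001]
contact_force: [-1.0, -0.2, 6.5]
opening: 0.677
gripper_force: 26.1
```

Request:
play_rows:
  plan:
    - [0, 0, -30, 0, 0, 0, 255]
    - [0, 0, -40, 0, 0, 0, 255]
    - [0, 0, -40, 0, 0, 0, 255]
    - [0, 0, -30, 0, 0, 0, 255]
    - [0, 0, 0, 0, 0, 0, 255]

```text
clock: 43.55
tool_pos: [0.5977, 0.3473, 0.1532]
tool_rot: [0.001, 0.629, 0.777, 0.003]
contact_force: [-0.9, -0.6, -0.1]
opening: 0.675
gripper_force: 27.0
```

```bash
python3 - <<'E'
from h import *
go((.557,-.1403,.17,12))
E
```

```text
t 43.5 tcp [0.5977 0.3473 0.1732] yaw 12.0 tilt 0.35 F [-0.9 -0.6 -0.1] open 0.675 grip 27
  shift(mm, axes before turn) [-468.5 -141.2    3.2] turn z 0.0 | axes after turn [-468.5 -141.1]
```

Request:
play_rows:
  plan:
    - [-39, -12, 0, 0, 0, 0, 255]
    - [-39, -12, 0, 0, 0, 0, 255]
    - [-39, -12, 0, 0, 0, 0, 255]
    - [-39, -12, 0, 0, 0, 0, 255]
    - [-39, -12, 0, 0, 0, 0, 255]

```text
clock: 44.18
tool_pos: [0.5766, 0.1417, 0.1487]
tool_rot: [-0.0, 0.629, 0.777, -0.001]
contact_force: [0.7, 0.4, -0.9]
opening: 0.675
gripper_force: 27.1
```

Request:
play_rows:
  plan:
    - [-39, -12, 0, 0, 0, 0, 255]
    - [-39, -12, 0, 0, 0, 0, 255]
    - [-39, -12, 0, 0, 0, 0, 255]
    - [-39, -12, 0, 0, 0, 0, 255]
    - [-39, -12, 0, 0, 0, 0, 255]

```text
clock: 44.8
tool_pos: [0.5585, -0.0612, 0.1488]
tool_rot: [-0.001, 0.629, 0.777, -0.0]
contact_force: [0.3, 0.0, -0.6]
opening: 0.678
gripper_force: 27.1
```

Request:
play_rows:
  plan:
    - [-39, -11, 0, 0, 0, 0, 255]
    - [-39, -10, 0, 0, 0, 0, 255]
    - [0, 0, 30, 0, 0, 0, 255]
    - [0, 0, 30, 0, 0, 0, 255]
    - [0, 0, 20, 0, 0, 0, 255]

```text
clock: 45.42
tool_pos: [0.5538, -0.1404, 0.0676]
tool_rot: [-0.001, 0.629, 0.777, -0.001]
contact_force: [-0.6, 0.6, -0.2]
opening: 0.673
gripper_force: 27.1
```

Request:
play_rows:
  plan:
    - [0, 0, 10, 0, 0, 0, 255]
    - [0, 0, 0, 0, 0, 0, 255]
    - [0, 0, 0, 0, 0, 0, 255]
    - [0, 0, 0, 0, 0, 0, 255]
    - [0, 0, 0, 0, 0, 0, 255]

```text
clock: 46.05
tool_pos: [0.5555, -0.1408, 0.0603]
tool_rot: [0.0, 0.629, 0.777, 0.0]
contact_force: [-1.2, -0.4, -0.7]
opening: 0.679
gripper_force: 27.1
```

```bash
python3 - <<'E'
from h import *
go((.557,-.1403,.0696,12))
E
```

```text
t 46.0 tcp [ 0.5555 -0.1408  0.0803] yaw 12.0 tilt 0.05 F [-1.2 -0.4 -0.7] open 0.679 grip 27
  shift(mm, axes before turn) [ 0.1  1.5 10.7] turn z 0.0 | axes after turn [0.1 1.5]
```

Request:
play_rows:
  plan:
    - [0, 1, 6, 0, 0, 0, 255]
    - [0, 0, 3, 0, 0, 0, 255]
    - [0, 0, 1, 0, 0, 0, 255]
    - [0, 0, 0, 0, 0, 0, 255]
    - [0, 0, 0, 0, 0, 0, 255]

```text
clock: 46.68
tool_pos: [0.5562, -0.1405, 0.0498]
tool_rot: [0.0, 0.629, 0.777, 0.0]
contact_force: [0.3, 0.3, -0.7]
opening: 0.672
gripper_force: 27.1
```

Request:
play_rows:
  plan:
    - [0, 0, 1, 0, 0, 0, 255]
    - [0, 0, 0, 0, 0, 0, 255]
    - [0, 0, 0, 0, 0, 0, 0]
    - [0, 0, 0, 0, 0, 0, 0]
    - [0, 0, 0, 0, 0, 0, 0]

```text
clock: 47.3
tool_pos: [0.5561, -0.1405, 0.0487]
tool_rot: [-0.0, 0.629, 0.777, -0.0]
contact_force: [-0.5, -0.5, 0.2]
opening: 1.002
gripper_force: 0.0
```

Request:
play_rows:
  plan:
    - [0, 0, -20, 0, 0, 0, 0]
    - [0, 0, -40, 0, 0, 0, 0]
    - [0, 0, -40, 0, 0, 0, 0]
    - [0, 0, -40, 0, 0, 0, 0]
    - [0, 0, 0, 0, 0, 0, 0]

```text
clock: 47.92
tool_pos: [0.5586, -0.1414, 0.1933]
tool_rot: [0.003, 0.629, 0.777, 0.002]
contact_force: [-0.8, 0.1, -0.5]
opening: 1.005
gripper_force: 0.0
```

Request:
play_rows:
  plan:
    - [40, 0, 0, 0, 0, 0, 0]
    - [40, 0, 0, 0, 0, 0, 0]
    - [40, 0, 0, 0, 0, 0, 0]
    - [40, 0, 0, 0, 0, 0, 0]
    - [40, 0, 0, 0, 0, 0, 0]

```text
clock: 48.55
tool_pos: [0.5138, 0.0562, 0.1889]
tool_rot: [-0.0, 0.629, 0.777, -0.0]
contact_force: [0.5, 0.1, 0.7]
opening: 0.997
gripper_force: 0.0
```

Request:
play_rows:
  plan:
    - [40, 0, 0, 0, 0, 0, 0]
    - [40, 0, 0, 0, 0, 0, 0]
    - [40, 0, 0, 0, 0, 0, 0]
    - [40, 0, 0, 0, 0, 0, 0]
    - [40, 0, 0, 0, 0, 0, 0]

```text
clock: 49.18
tool_pos: [0.4722, 0.2517, 0.1889]
tool_rot: [-0.0, 0.629, 0.777, -0.0]
contact_force: [0.3, 0.6, 0.4]
opening: 1.002
gripper_force: 0.0
```

```bash
python3 - <<'E'
from h import *
go()
for c in INFO:
    im=optics.capture(c); cv2.imwrite(f"pics/{c}9.png",im[:,:,::-1])
for c in INFO:
    u=proj(c,[[.557,-.1403,.075]])[0]
    m=mask(c,["cup_mid"],u,15)
    if m is not None:
        print(c,[fit("cup_mid",{c:m},[.557,-.1403,0],False,z=.038)])
    m=mask(c,["roller_grip"],proj(c,[[.5,.152,.034]])[0],30)
    q=dict(M); M["roller_grip"]=[k+[0,0,.023] for k in M["roller_grip"]]
    if m is not None: print("roller",c,fit("roller_grip",{c:m},[.5417,.1561,3.234]))
    M.update(q)
a=[cv2.resize(cv2.imread(f"pics/{c}9.png")[s],(400,400)) for c,s in(("top",np.s_[130:330,180:450]),("scene",np.s_[70:300,120:390]))]
cv2.imwrite("pics/z.png",np.hstack(a))
E
```

```text
t 49.2 tcp [0.4722 0.2517 0.2089] yaw 12.0 tilt 0.02 F [0.3 0.6 0.4] open 1.002 grip 0
scene [(array([ 0.55623194, -0.14058174,  0.        ]), np.float64(0.9550285935401917))]
roller scene (array([0.53991935, 0.15673696, 3.22001006]), np.float64(0.8564837574958801))
top [(array([ 0.55696662, -0.14241225,  0.        ]), np.float64(0.9528514742851257))]
roller top (array([0.54021594, 0.15618994, 3.22524276]), np.float64(0.8906565308570862))
```

View pics/z.png

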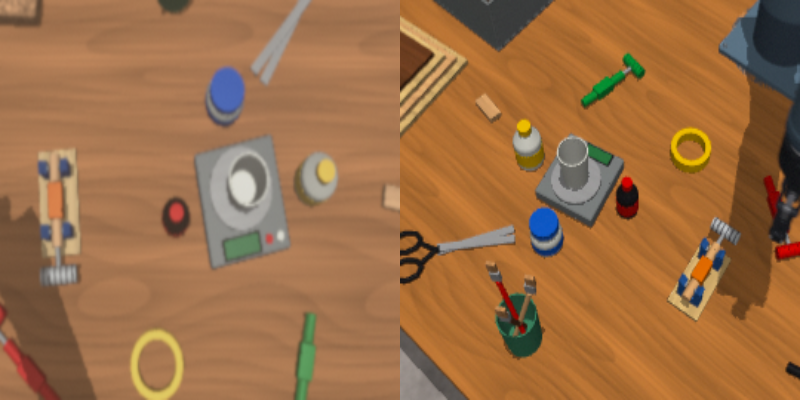

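Both views show the cup centred on the pan at (245,185). The hardener is at (176,215) between holder and scale, the resin at (316,178), the jar at (226,95), the roller is home and the brush pot is standing. Handing in.

```bash
python3 -c "
from station import arm
print(arm.sign_off())"
```

```text
the job is handed in; nothing more can be done
None
```

I handed the job in at about 49 s, but sign-off returned no verdict. The last camera check had the roller within about 2 mm of home, the cup within about 2 mm of the pan centre, and both bottles, the jar and the brush pot upright in place.

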